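Restart the tripped honing machine

ROBOT

A 6-joint arm with a two-finger parallel gripper is mounted at the origin on the work surface. World frame = base frame: x ahead of the robot, y to its left, z up, the work surface at z = 0. Lengths are in mm, angles in rad, forces in N, time in s.
With the tool pointing down it reaches from about 275 to 1000 mm from the base axis. Payload 8.4 kg.
Tool frame: the origin (TCP) lies midway between the tips of the shut fingers; the grasp point (between the pads) lies 19 mm behind it; z points along the fingers, x is the direction in which the jaws open and shut, and the axes are right-handed (so a half turn about z gives the same grasp; the last joint's range is limited). The gripper opens to 85 mm and grips with 20 to 120 N. Pads are 22 mm wide; open, the fingers measure 114 mm over their backs; the gripper's body (76 mm by 85 mm) begins 54 mm behind the grasp point. The pads swing forward as they close: fully open they stand 13 mm farther back than shut.
Start: joints at [1.297, 0.353, 1.633, -0, 1.155, -0.002], TCP at [167.79, 602.059, 231.281] pointing down, gripper open.
Joint ranges: [-2.63, 2.63], [-0.92, 2.1], [0.06, 2.66], [-1.3, 4.44], [0, 2.69], [-3.02, 3.02]. Speed limits (rad/s): [2.22, 2.22, 2.79, 3.14, 3.14, 3.14].

INTERFACE

Orientations are given as [roll, pitch, yaw] about the fixed x, y, z axes, in that order (R = Rz(yaw) Ry(pitch) Rx(roll)).
In Python, from rig import sense, grab_frame, camera_model, job gives the robot as it stands.
- The arm moves only by the tool arm_command, never from a script. Its argument "plan" is a list of rows, each an object with "translation": the shift along the tool's x, y, z in cm, a list of three; "twist": the turn about the tool's z in rad; "gripper": the opening, from 0 (shut) to 1 (fully open). A call has exactly 5 rows; each row is the pose to reach, as a shift and turn from the pose measured when the call began, along the tool's axes at that moment; what a row does not reach only later rows make up. A row lasts 1/12 s, in which the tool goes at most 41.7 mm and 7.16 degrees, less where a joint would pass 70% of its speed; a pose out of reach is approached as far as the arm can. A call with a gripper value outside its range is refused whole. The fingers move at their own pace and stop on an object; "squeeze" is the grip in N (left out, the last holds). Time passes only in rows, so rows that repeat a pose let the fingers close, or fill a call up. It gives the time, the measured TCP pose, the force and the opening at its end, in the units of the state.
- sense(): the state, without advancing time (a new reading comes with each control period).
- grab_frame(name): name is "scene" or "side" or "wrist"; returns the picture (420x560x3 uint8, blue, green, red); there is no depth.
- camera_model(name): a dict with "fx", "fy", "cx", "cy" (pixels), "dist_coeffs" ([k1, k2, p1, p2, k3] as OpenCV has them; the pictures are not rectified), "pose" (4x4, takes a point from camera to world coordinates). Camera axes: x right, y down, z forward; pixel columns grow to the right and rows downward; lengths in mm; the calibration is good to about 2 mm. A picture is of the moment at which its call begins: read the wrist's pose just before it. camera_model takes no time and is no camera call; for the wrist camera it gives the pose at the moment of the call.
- job.sign_off(): hands the job in, once; it reports no verdict.
The state is a dict: "clock": time; "qpos": joint angles; "qvel": joint speeds; "joint_efforts": joint torques, N m; "eef_pos": TCP position; "tcp_rot": TCP orientation; "contact_force": force on the tool from outside, world axes, zero at the start; "wrist_torque": the same for the moment, N m; "opening": opening from 0.0 (shut) to 1.0 (fully open).
Only numpy, scipy, OpenCV 4.12 (cv2) and the standard library are available. Lean on these libraries where they do the work, as an engineer would, in place of code of your own. Each camera call takes 0.05 s, during which the arm holds its last target.

TASK

The honing machine on the carving bench has tripped: bring it back by pressing only. First switch on the extraction by pressing the raised far half of the wide rocker on the white power block right down, then push the small round reset pin on the grey control box fully home, and last press the square start key fully down, hold it there for two seconds and let it come up. Do not press the round mushroom stop button or switch the narrow rocker, pick nothing up, and leave the tools and other things on the bench where they are.

Things in the scene. Friction and masses are not known exactly. Their poses are not given: they have to be found in the camera images.
- power_block: white power block fixed to the bench, 110 x 250 x 45 mm (x, y, z); origin under its centre. On top are two black rockers side by side along its y (42 mm either side of the middle, which is which varies) and, at both ends, round sockets flush with the top. The far side is its +x side, away from the robot
- control_box: grey control box of the honing machine, fixed to the bench, 110 x 260 x 50 mm (x, y, z); origin under its centre. On top are three black controls in a row along its y, 80 mm apart, each on a 58 mm square, 4 mm thick aluminium plate: small round pin, square key, round mushroom button; their order varies
- wide_rocker (a joint): the wide rocker (extraction switch): a flat black paddle 64 mm long (along the block's x) and 38 mm wide, 6 mm thick, on a pivot across its middle 14 mm above the block's top. Tilt in rad: 0 = off, far (+x) half raised 0.2 rad; 0.4 = on, far half right down (near half raised). It stays where it is left; pressing the far half takes about 1.5 to 3.5 N. At the start it is between 0 and 0.04
- wide_rocker_far (a point): point on the top face of the wide rocker's far half, 20 mm from the pivot along the paddle (12 mm from its far edge), midway across its width; it moves with the paddle and sinks 8 mm from off to on; its axes are level with the block's at joint value 0
- narrow_rocker (a joint): the narrow rocker (bench lamp), like the wide one but 18 mm wide; not to be switched. 0 = far half raised; it starts near 0
- narrow_rocker_far (a point): same point on the narrow rocker
- reset_pin (a joint): the overload reset pin, in m: 0 = popped out, 0.009 = fully home against its stop. A black round pin 18 mm in diameter; its top stands 20 mm above its aluminium plate when out, 11 mm when home. It stays where it is left; pushing takes about 3 N. Starts between 0 and 0.001
- reset_pin_top (a point): centre of the top of the reset pin, z up
- start_key (a joint): the start key, in m: 0 = up, 0.006 = fully down against its stop. A black square key 32 x 32 mm whose top stands 16 mm above its aluminium plate; sprung, 1.2 N to start and 4 N fully down; comes back up when let go
- start_key_top (a point): centre of the top of the start key, z up
- stop_button (a joint): the stop button, in m: 0 = up, 0.006 = fully down; a black round mushroom button 42 mm across standing 26 mm above its plate, sprung; not to be pressed
- stop_button_top (a point): centre of the top of the stop button
- gouge_a: a carving gouge, 230 mm long, lying; wooden handle 120 x 24 x 24 mm, steel blade; origin on its underside at the blade end of the handle, x along the blade; not to be disturbed
- gouge_b: a carving gouge, 230 mm long with a 10 mm wide blade, lying; handle 130 x 24 x 24 mm; origin as gouge_a; not to be disturbed
- gouge_c: a carving gouge, 240 mm long with a 20 mm wide blade, lying; handle 120 x 24 x 24 mm; origin as gouge_a; not to be disturbed
- carving: a small carved wooden head on a 46 mm square block, 100 mm tall, standing; origin under its centre; not to be disturbed
- mallet: a turned wooden mallet standing on its head, 88 mm across, 252 mm tall; origin under its centre; not to be disturbed
- flask: a white steel drinking flask, 68 mm across, 235 mm tall, standing; origin under its centre; not to be disturbed
- oilstone: an oilstone in a wooden tray, 75 x 210 x 35 mm, lying; origin under its centre, long side along its y; not to be disturbed
- polish_bar: a bar of polishing compound, 45 x 90 x 30 mm; origin under its centre; not to be disturbed

How it is judged:
By the outcome, as a careful person would: the job done as asked, in the order asked, and still so for the second after the job is handed in, with the robot touching nothing.
It also fails if it takes over 51 s, if anything falls off the work surface, if the arm or the gripper's body presses on something with over 40 N, if the wrist force passes 120 N, or if a joint passes its speed limit or range.

## Working session

There is one attempt and no reset: what is moved stays moved. The work goes in short steps, Python scripts to look and compute and a tool call to move; the robot and the scene stay as the last step left them, time stands still between calls to the robot, and variables do not carry over. Pictures are saved under pics/ and viewed, and the job is handed in when it is done.

Besides the shell and the picture viewer there is one more tool, called after "Request:" as a command line: name --argument value ..., lists and objects as JSON in quotes. arm_command: Moves the arm, as the interface text tells. Its arguments: {"type":"object","properties":{"plan":{"type":"array","items":{"type":"object","properties":{"translation":{"type":"array","items":{"type":"number"}},"twist":{"type":"number"},"gripper":{"type":"number"}}}},"squeeze":{"type":"number"}},"required":["plan"]}

```bash
mkdir -p pics; ls; python3 - <<'E'
from rig import *
import cv2
for n in ["scene","side","wrist"]:
    m=camera_model(n); print(n,m)
    cv2.imwrite(f"pics/a_{n}.png",grab_frame(n))
print(sense())
E
```

```text
pics
scene {'fx': 419.51739515170317, 'fy': 419.51739515170317, 'cx': 279.2924976959285, 'cy': 206.83659233447722, 'dist_coeffs': array([0.03685658, 0.        , 0.        , 0.        , 0.        ]), 'pose': array([[-5.50636367e-01,  6.30129005e-01, -5.47482446e-01,
         1.18404440e+03],
       [ 8.34602944e-01,  4.27700301e-01, -3.47146048e-01,
         3.72700017e+02],
       [ 1.54116133e-02, -6.48081700e-01, -7.61414863e-01,
         9.17184656e+02],
       [ 0.00000000e+00,  0.00000000e+00,  0.00000000e+00,
         1.00000000e+00]])}
side {'fx': 389.389742756611, 'fy': 389.389742756611, 'cx': 274.06667487090175, 'cy': 215.5091985163937, 'dist_coeffs': array([-0.02284067,  0.        ,  0.        ,  0.        ,  0.        ]), 'pose': array([[ 7.31476959e-01, -5.25838432e-01,  4.34091466e-01,
         7.84219256e+00],
       [-6.81738625e-01, -5.51679234e-01,  4.80502310e-01,
        -6.55877933e+02],
       [-1.31873342e-02, -6.47413288e-01, -7.62025018e-01,
         1.09126323e+03],
       [ 0.00000000e+00,  0.00000000e+00,  0.00000000e+00,
         1.00000000e+00]])}
wrist {
[... 533 characters left out ...]
+00]])}
{'clock': 0.15, 'qpos': array([ 1.29661929e+00,  3.53486402e-01,  1.63396109e+00, -2.20205032e-06,
        1.15522035e+00, -2.38838338e-03]), 'qvel': array([-1.27386723e-03, -2.23985152e-03, -5.36118755e-04,  3.45121210e-04,
        8.16653154e-05,  1.01639655e-03]), 'joint_efforts': array([ 5.58385636e-04, -6.05632925e+01, -3.42339098e+01,  1.34822885e-04,
        6.15364188e-03, -2.04450430e-07]), 'eef_pos': array([167.67785497, 601.70350952, 230.73675509]), 'tcp_rot': array([-3.14159210e+00,  1.07518730e-03,  1.29900856e+00]), 'contact_force': array([ 0.28732721,  0.29449951, -0.38093181]), 'wrist_torque': array([0.0139809 , 0.02199577, 0.00569638]), 'opening': 1.0017763200501109}
```

View pics/a_scene.png

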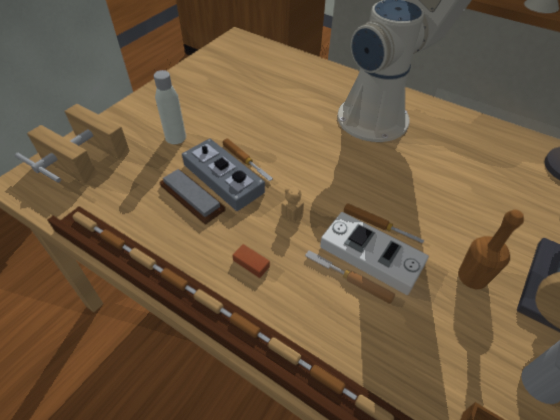

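View pics/a_side.png

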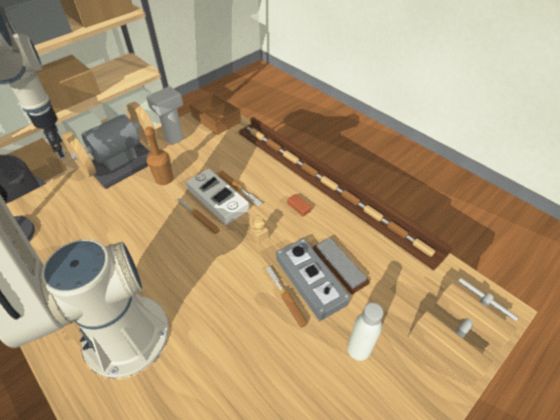

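View pics/a_wrist.png

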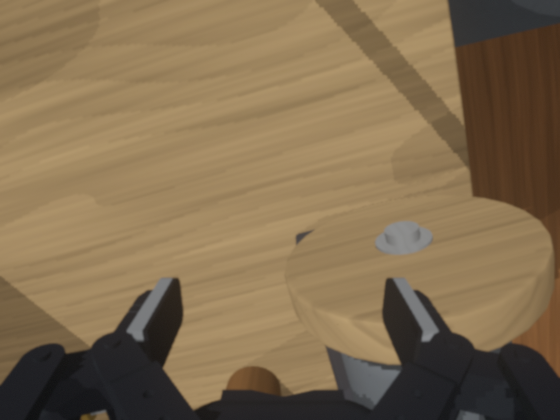

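The side and scene views both show the power block (scene ~375,250; side ~217,195) and the control box (scene ~223,170; side ~312,277). I'll zoom in on each.

```bash
python3 - <<'E'
import cv2,numpy as np
s=cv2.imread("pics/a_scene.png");d=cv2.imread("pics/a_side.png")
def c(i,x,y,w=130,h=98):return cv2.resize(i[y:y+h,x:x+w],(400,300),interpolation=cv2.INTER_CUBIC)
# origins
o=np.vstack([np.hstack([c(s,310,200),c(s,165,120)]),np.hstack([c(d,160,150),c(d,250,228)])])
cv2.imwrite("pics/b.png",o)
E
```

```text
(no output)
```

View pics/b.png

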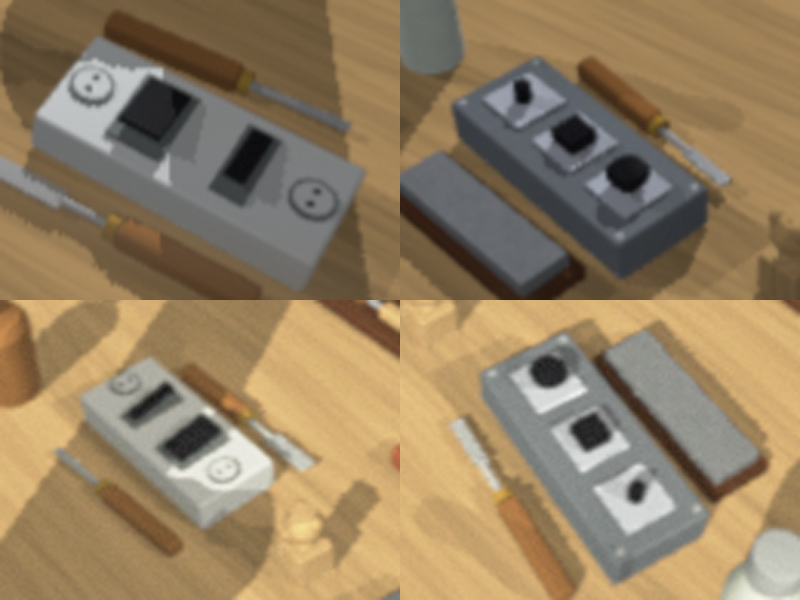

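Top left: the power block, with the wide rocker toward its left end and the narrow one to the right. Top right: the control box, with the pin farthest left (crop 520,92), the key in the middle and the mushroom on the right. I'll cast rays for a coarse estimate.

```bash
cat > h.py <<'E'
import numpy as np, cv2
from rig import *
def ray(m,px):
    K=np.array([[m['fx'],0,m['cx']],[0,m['fy'],m['cy']],[0,0,1.]])
    p=cv2.undistortPoints(np.array(px,float).reshape(-1,1,2),K,m['dist_coeffs']).reshape(-1,2)
    d=np.c_[p,np.ones(len(p))]@m['pose'][:3,:3].T
    return m['pose'][:3,3],d
def onz(m,px,z):
    o,d=ray(m,px); return o+d*((z-o[2])/d[:,2])[:,None]
def proj(m,P):
    K=np.array([[m['fx'],0,m['cx']],[0,m['fy'],m['cy']],[0,0,1.]])
    T=np.linalg.inv(m['pose']); 
    return cv2.projectPoints(np.array(P,float),cv2.Rodrigues(T[:3,:3])[0],T[:3,3],K,m['dist_coeffs'])[0].reshape(-1,2)
def tri(m1,p1,m2,p2):
    o1,d1=ray(m1,[p1]);o2,d2=ray(m2,[p2]);A=0;b=0
    for o,d in((o1,d1[0]),(o2,d2[0])):
        d=d/np.linalg.norm(d);M=np.eye(3)-np.outer(d,d);A=A+M;b=b+M@o
    return np.linalg.solve(A,b)
E
python3 - <<'E'
from h import *
np.set_printoptions(precision=1,suppress=True)
S=camera_model("scene");D=camera_model("side");k=130/400
sc=lambda x,y,ox,oy,cx,cy:(ox+(x-cx)*k-.3,oy+(y-cy)*k-.3)
s1=lambda x,y:sc(x,y,310,200,0,0); s2=lambda x,y:sc(x,y,165,120,400,0)
d1=lambda x,y:sc(x,y,160,150,0,300); d2=lambda x,y:sc(x,y,250,228,400,300)
for n,a,b in [("sockW",s1(92,86),d1(223,470)),("sockN",s1(314,199),d1(125,383)),("wide",s1(157,108),d1(194,438)),("narrow",s1(250,155),d1(152,402)),
 ("pin",s2(523,87),d2(638,487)),("key",s2(574,132),d2(592,430)),("mush",s2(628,170),d2(549,369)),
 ("pinplate",s2(524,101),d2(634,497)),("keyplate",s2(574,142),d2(590,439)),("mplate",s2(627,188),d2(548,384))]:
    print(n,tri(S,a,D,b),onz(S,[a],54)[0],onz(D,[b],54)[0])
E
```

```text
sockW [528.2 145.4  45. ] [534.6 147.9  54. ] [523.8 138.2  54. ]
sockN [530.8 344.9  46.2] [535.9 345.8  54. ] [527.2 336.5  54. ]
wide [528.7 202.5  56.6] [524.7 203.7  54. ] [531.1 202.2  54. ]
narrow [529.2 285.9  56.7] [525.2 287.1  54. ] [531.4 286.1  54. ]
pin [ 508.4 -327.    70.3] [ 494.4 -339.    54. ] [ 517.6 -323.    54. ]
key [ 526.  -250.3   65.2] [ 516.4 -257.4   54. ] [ 532.6 -246.9   54. ]
mush [ 543.7 -172.1   73.5] [ 528.2 -183.9   54. ] [ 554.7 -163.7   54. ]
pinplate [ 507.8 -327.    51.6] [ 509.6 -325.    54. ] [ 506.6 -327.7   54. ]
keyplate [ 524.9 -251.4   50.7] [ 527.2 -248.8   54. ] [ 523.4 -252.8   54. ]
mplate [ 543.3 -173.9   48.5] [ 547.4 -170.5   54. ] [ 540.4 -176.4   54. ]
```

```bash
cat >> h.py <<'E'
from scipy.spatial.transform import Rotation as R
def shift(target,yaw):
    s=sense();Rm=R.from_euler('xyz',s['tcp_rot'])
    d=Rm.inv().apply(np.array(target)-s['eef_pos'])/10
    Rt=R.from_euler('xyz',[np.pi,0,yaw]); w=(Rm.inv()*Rt).as_rotvec()
    print('clock %.2f'%s['clock'],'pos',s['eef_pos'].round(1),'rot',s['tcp_rot'].round(4),'open %.2f'%s['opening'],'F',s['contact_force'].round(1))
    print('shift cm',d.round(2),'rotvec(tool)',w.round(3),'dist mm %.0f'%(10*np.linalg.norm(d)))
E
python3 - <<'E'
from h import *
np.set_printoptions(precision=1,suppress=True)
S=camera_model("scene");D=camera_model("side")
for n,a,b in [("mallet top",(513,217),(150,130)),("mallet base",(478,270),(160,172)),("carving",(291,205),(258,228)),("flask top",(164,78),(374,312)),("stone",(192,195),(341,262))]:
    print(n,tri(S,a,D,b))
shift([548,203,160],1.557)
E
```

```text
mallet top [446.  481.1 238.5]
mallet base [439.2 488.2  30.8]
carving [528.8  -0.7  42.5]
flask top [ 465.2 -495.1  222.7]
stone [ 641.  -273.6   15.2]
clock 0.15 pos [167.7 601.7 230.7] rot [-3.1  0.   1.3] open 1.00 F [ 0.3  0.3 -0.4]
shift cm [-28.2  47.3   7.1] rotvec(tool) [-0.   0.  -0.3] dist mm 556
```

Request:
arm_command --plan '[{"translation": [-2.8, 2.6, 0], "twist": -0.05, "gripper": 0}, {"translation": [-5.6, 5.2, 0], "twist": -0.1, "gripper": 0}, {"translation": [-8.4, 7.8, 0], "twist": -0.15, "gripper": 0}, {"translation": [-11.2, 10.4, 0], "twist": -0.2, "gripper": 0}, {"translation": [-14, 13, 0], "twist": -0.25, "gripper": 0}]' --squeeze 20

```text
clock: 0.57
eef_pos: [255.6, 430.2, 230.6]
tcp_rot: [-3.141, 0.001, 1.552]
contact_force: [1.1, 0.1, -0.2]
opening: 0.302
```

```bash
python3 -c "
from h import *
shift([530,203,230],1.557)"
```

```text
clock 0.57 pos [255.6 430.2 230.6] rot [-3.1412e+00  1.5000e-03  1.5520e+00] open 0.30 F [ 1.1  0.1 -0.2]
shift cm [-22.2   27.86   0.08] rotvec(tool) [-0.     0.001 -0.005] dist mm 356
```

Request:
arm_command --plan '[{"translation": [-2.4, 3.0, 0], "twist": 0, "gripper": 0}, {"translation": [-4.8, 6.0, 0], "twist": 0, "gripper": 0}, {"translation": [-7.2, 9.0, 0], "twist": 0, "gripper": 0}, {"translation": [-9.6, 12, 0], "twist": 0, "gripper": 0}, {"translation": [-12, 15, 0], "twist": 0, "gripper": 0}]'

```text
clock: 0.98
eef_pos: [404.4, 305.9, 230.8]
tcp_rot: [-3.141, 0.001, 1.552]
contact_force: [-0.2, 0.1, 0.3]
opening: -0.003
```

Request:
arm_command --plan '[{"translation": [-2.4, 3.0, 0.5], "twist": 0, "gripper": 0}, {"translation": [-4.8, 6.0, 1], "twist": 0, "gripper": 0}, {"translation": [-7.2, 9.0, 2], "twist": 0, "gripper": 0}, {"translation": [-9.2, 11.5, 2.5], "twist": 0, "gripper": 0}, {"translation": [-10, 12.5, 3], "twist": 0, "gripper": 0}]'

```text
clock: 1.4
eef_pos: [530.1, 200.8, 200.3]
tcp_rot: [3.141, 0.002, 1.55]
contact_force: [-0.3, 0.5, 0.0]
opening: -0.002
```

```bash
python3 -c "
from h import *
shift([548,203,100],1.557)
import pickle
m=camera_model('wrist');f=grab_frame('wrist');cv2.imwrite('pics/c.png',f);pickle.dump(m,open('c.pkl','wb'))
"
```

```text
clock 1.40 pos [530.1 200.8 200.3] rot [3.1411e+00 2.0000e-03 1.5500e+00] open -0.00 F [-0.3  0.5  0. ]
shift cm [ 0.28  1.78 10.03] rotvec(tool) [ 0.     0.002 -0.007] dist mm 102
```

View pics/c.png

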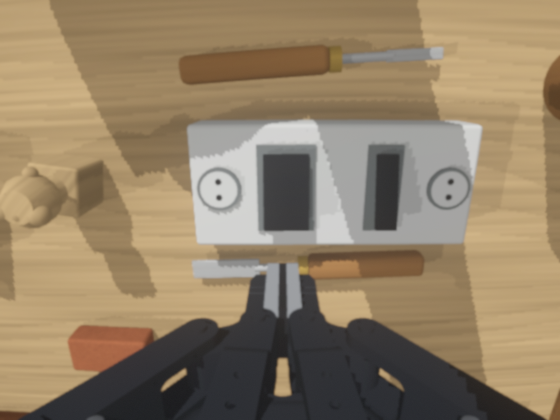

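The wide rocker is on the left, cols 262–312 and rows 152–232. The image's down direction is away from the robot, so the far half is the lower one. The narrow rocker is at cols 377–400.

```bash
python3 -c "
from h import *
import pickle
np.set_printoptions(precision=1,suppress=True)
m=pickle.load(open('c.pkl','rb'));f=cv2.imread('pics/c.png')
g=f.max(2);mask=(g<45).astype(np.uint8);mask[245:]=0
n,l,st,c=cv2.connectedComponentsWithStats(mask)
for i in range(1,n):
  if st[i,4]>300:
    q=cv2.boxPoints(cv2.minAreaRect(np.argwhere(l==i)[:,::-1].astype(np.float32)));print(st[i],c[i]);print(onz(m,q,62),onz(m,[c[i]],62))
print('sockets',onz(m,[(218,189),(449,188)],45))
print('top corners lo',onz(m,[(196,243),(465,243),(187,126),(481,126)],45), m['pose'][:3,3])
print('tcp proj',proj(m,[sense()['eef_pos'],[549,203,66]]))
"
```

```text
sockets [[529.  143.6  45. ]
 [532.  345.9  45. ]]
top corners lo [[579.8 119.2  45. ]
 [585.3 368.2  45. ]
 [474.6 121.9  45. ]
 [478.6 366.9  45. ]] [448.7 201.6 342.4]
tcp proj [[284.1 278.2]
 [287.  217.5]]
```

```bash
python3 -c "
from h import *
import pickle
np.set_printoptions(precision=1,suppress=True)
m=pickle.load(open('c.pkl','rb'));f=cv2.imread('pics/c.png')
g=f.max(2);print(g[190,240:420:3]);print(g[145:245:3,287])
mask=(g<70).astype(np.uint8);mask[245:]=0
n,l,st,c=cv2.connectedComponentsWithStats(mask)
for i in range(1,n):
  if st[i,4]>300: print(st[i],c[i],onz(m,[(st[i,0]-.5,st[i,1]),(st[i,0]+st[i,2]-.5,st[i,1]+st[i,3])],62))
"
```

```text
[143 199 211 211 211 208 145 132  77  66  65  64  64  64  63  62  63  63
  63  62  62  63  61  78 107 148 195 196 197 197 196 198 193 166 166 165
 165 165 165 166 165 162 110 102 102  80  53  51  51  49  51  50  51  93
 146 147 147 147 147 147]
[151 133 125  84  66  66  65  65  64  65  64  63  64  64  63  62  62  62
  63  64  62  62  61  61  62  62  62  61  70 163 166 166 165 155]
[ 265  155   44   75 3226] [286.4 191.8] [[497.3 186.1  62. ]
 [562.1 221.2  62. ]]
[ 375  154   24   76 1648] [386.5 191. ] [[498.1 273.6  62. ]
 [563.8 298.3  62. ]]
```

Request:
arm_command --plan '[{"translation": [0.1, 0.6, 2.5], "twist": 0, "gripper": 0}, {"translation": [0.2, 1.2, 5], "twist": 0, "gripper": 0}, {"translation": [0.2, 1.9, 8], "twist": 0, "gripper": 0}, {"translation": [0.2, 2.5, 10.5], "twist": 0, "gripper": 0}, {"translation": [0.2, 2.5, 12], "twist": 0, "gripper": 0}]'

```text
clock: 1.87
eef_pos: [553.9, 202.0, 76.7]
tcp_rot: [-3.139, 0.003, 1.55]
contact_force: [0.0, -0.3, -0.2]
opening: 0.002
```

```bash
python3 -c "
from h import *
shift([555,203,59],1.557)
m=camera_model('wrist');f=grab_frame('wrist');cv2.imwrite('pics/d.png',f)
"
```

```text
clock 1.87 pos [553.9 202.   76.7] rot [-3.1388  0.0032  1.5496] open 0.00 F [ 0.  -0.3 -0.2]
shift cm [0.11 0.11 1.77] rotvec(tool) [-0.003  0.003 -0.007] dist mm 18
```

View pics/d.png

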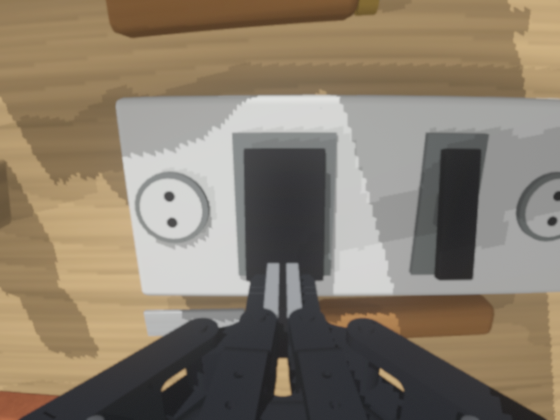

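The tip stands over the paddle's lower (far) end, around (283,265), and within its width. Pressing now.

Request:
arm_command --plan '[{"translation": [0.1, 0, 0.4], "twist": 0, "gripper": 0}, {"translation": [0.1, 0, 0.8], "twist": 0, "gripper": 0}, {"translation": [0.1, 0, 1.1], "twist": 0, "gripper": 0}, {"translation": [0.1, 0, 1.4], "twist": 0, "gripper": 0}, {"translation": [0.1, 0, 1.6], "twist": 0, "gripper": 0}]'

```text
clock: 2.33
eef_pos: [552.6, 203.0, 59.5]
tcp_rot: [-3.137, 0.004, 1.55]
contact_force: [-0.9, 2.5, 2.4]
opening: -0.0
```

Request:
arm_command --plan '[{"translation": [0, 0, 0.05], "twist": 0, "gripper": 0}, {"translation": [0, 0, 0.1], "twist": 0, "gripper": 0}, {"translation": [0, 0, 0.15], "twist": 0, "gripper": 0}, {"translation": [0, 0, 0.2], "twist": 0, "gripper": 0}, {"translation": [0, 0, 0.2], "twist": 0, "gripper": 0}]'

```text
clock: 2.75
eef_pos: [553.1, 203.1, 58.4]
tcp_rot: [-3.138, 0.003, 1.55]
contact_force: [-2.2, -0.8, 8.4]
opening: 0.001
```

Request:
arm_command --plan '[{"translation": [0, 0.1, 0.1], "twist": 0, "gripper": 0}, {"translation": [0, 0.1, 0.15], "twist": 0, "gripper": 0}, {"translation": [0, 0.1, 0.2], "twist": 0, "gripper": 0}, {"translation": [0, 0.1, 0.25], "twist": 0, "gripper": 0}, {"translation": [0, 0.1, 0.25], "twist": 0, "gripper": 0}]'

```text
clock: 3.17
eef_pos: [554.1, 203.2, 57.9]
tcp_rot: [-3.138, 0.003, 1.549]
contact_force: [-6.4, -1.8, 21.8]
opening: 0.005
```

Force has risen to about 22 N while z moved only 0.5 mm, so the rocker is hard on its stop. Lifting off, and taking a look.

Request:
arm_command --plan '[{"translation": [0, 0, -1], "twist": 0, "gripper": 0}, {"translation": [0, -0.5, -3.5], "twist": 0, "gripper": 0}, {"translation": [0, -1.2, -7], "twist": 0, "gripper": 0}, {"translation": [0, -2.3, -10.5], "twist": 0, "gripper": 0}, {"translation": [0, -2.5, -14], "twist": 0, "gripper": 0}]'

```text
clock: 3.58
eef_pos: [527.9, 203.7, 199.4]
tcp_rot: [-3.136, 0.004, 1.549]
contact_force: [0.5, 1.0, 0.7]
opening: -0.002
```

```bash
python3 -c "
from h import *
shift([528,0,230],1.557)
shift([509,-327,230],1.344)
w=grab_frame('wrist');s=grab_frame('side');print(camera_model('wrist')['pose'][:3,3].round(1))
o=np.hstack([cv2.resize(w,(400,300)),cv2.resize(s[150:248,160:290],(400,300),interpolation=cv2.INTER_CUBIC)])
cv2.imwrite('pics/e.png',o)
"
```

```text
clock 3.58 pos [527.9 203.7 199.4] rot [-3.1365  0.0035  1.5493] open -0.00 F [0.5 1.  0.7]
shift cm [-20.38   0.43  -2.99] rotvec(tool) [-0.005  0.003 -0.008] dist mm 206
clock 3.58 pos [527.9 203.7 199.4] rot [-3.1365  0.0035  1.5493] open -0.00 F [0.5 1.  0.7]
shift cm [-53.11  -0.76  -2.87] rotvec(tool) [-0.005  0.004  0.205] dist mm 532
[450.3 205.8 345.9]
```

View pics/e.png

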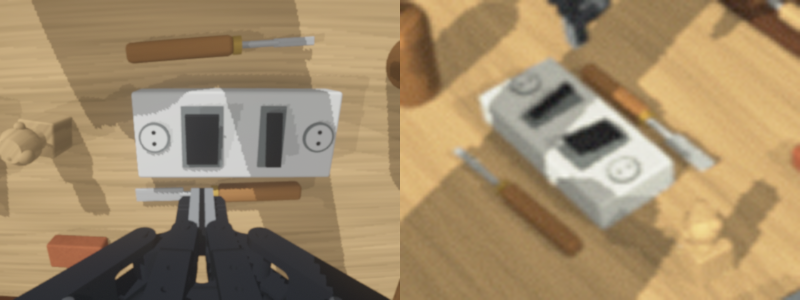

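```bash
python3 -c "
from h import *
np.set_printoptions(precision=1,suppress=True)
m=camera_model('wrist');f=grab_frame('wrist');g=f.max(2)
cv2.imwrite('pics/f.png',cv2.resize(f[130:260,200:420],(800,473),interpolation=cv2.INTER_CUBIC))
for t in(.2,-.2):
  for y in (203.3,286.5):
    print(t,y,proj(m,[[530+s*32*np.cos(t)-3*np.sin(t),y,59+3+s*32*np.sin(t)] for s in(-1,1)]).ravel())
for y in (203.3,286.5):
  c=int(proj(m,[[530,y,62]])[0,0]); print(c,[(r,int(g[r,c])) for r in range(148,240,2)])
"
```

```text
0.2 203.3 [280.1 149.8 281.7 226.8]
0.2 286.5 [381.3 147.9 380.3 224.7]
-0.2 203.3 [280.  153.9 281.7 222.7]
-0.2 286.5 [385.5 152.  376.4 220.7]
280 [(148, 125), (150, 115), (152, 73), (154, 62), (156, 59), (158, 60), (160, 60), (162, 59), (164, 59), (166, 59), (168, 58), (170, 57), (172, 58), (174, 58), (176, 57), (178, 58), (180, 58), (182, 58), (184, 58), (186, 58), (188, 58), (190, 58), (192, 57), (194, 57), (196, 58), (198, 58), (200, 58), (202, 58), (204, 57), (206, 58), (208, 56), (210, 57), (212, 56), (214, 57), (216, 57), (218, 58), (220, 59), (222, 93), (224, 107), (226, 152), (228, 166), (230, 191), (232, 208), (234, 208), (236, 208), (238, 188)]
380 [(148, 85), (150, 58), (152, 52), (154, 52), (156, 51), (158, 51), (160, 52), (162, 51), (164, 51), (166, 50), (168, 50), (170, 50), (172, 50), (174, 50), (176, 50), (178, 50), (180, 50), (182, 50), (184, 51), (186, 50), (188, 50), (190, 50), (192, 50), (194, 50), (196, 50), (198, 50), (200, 49), (202, 49), (204, 51), (206, 50), (208, 50), (210, 50), (212, 50), (214, 50), (216, 50), (218, 50), (220, 50), (222, 50), (224, 65), (226, 148), (228, 164), (230, 164), (232, 164), (234, 164), (236, 164), (238, 155)]
```

View pics/f.png

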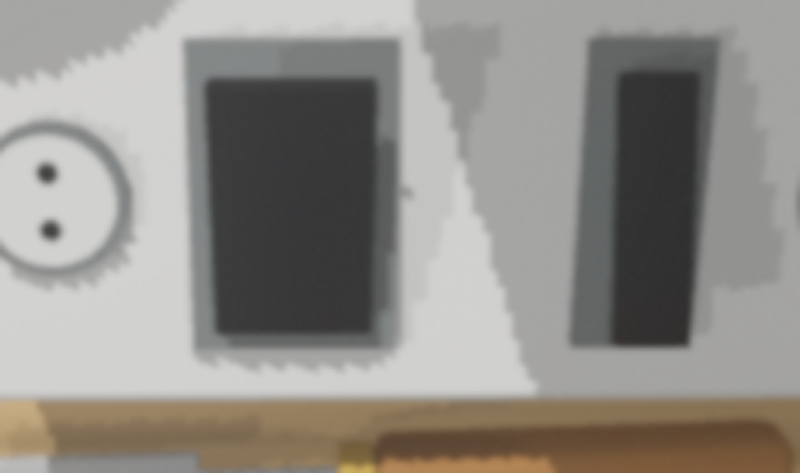

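The wide paddle spans rows 152–222, which matches far half fully down. The narrow one spans 149–224, still off. On to the control box, passing over the carving at z≈200+.

Request:
arm_command --plan '[{"translation": [-3.6, 0, -0.3], "twist": 0.02, "gripper": 0}, {"translation": [-7.2, 0, -0.6], "twist": 0.04, "gripper": 0}, {"translation": [-10.8, 0, -1], "twist": 0.06, "gripper": 0}, {"translation": [-14.4, 0, -1.3], "twist": 0.08, "gripper": 0}, {"translation": [-18, 0, -1.5], "twist": 0.1, "gripper": 0}]'

```text
clock: 4.15
eef_pos: [526.8, 23.2, 215.7]
tcp_rot: [3.14, 0.001, 1.449]
contact_force: [1.1, 0.4, 0.6]
opening: 0.001
```

Request:
arm_command --plan '[{"translation": [-3.6, 0.3, 0], "twist": 0.02, "gripper": 0}, {"translation": [-7.2, 0.6, 0], "twist": 0.04, "gripper": 0}, {"translation": [-10.8, 0.9, 0], "twist": 0.06, "gripper": 0}, {"translation": [-14.4, 1.2, 0], "twist": 0.08, "gripper": 0}, {"translation": [-18, 1.5, 0], "twist": 0.1, "gripper": 0}]'

```text
clock: 4.57
eef_pos: [518.8, -159.0, 214.7]
tcp_rot: [-3.141, 0.0, 1.348]
contact_force: [0.7, 0.1, -0.4]
opening: 0.003
```

```bash
python3 -c "
from h import *
shift([525,-260,200],1.344)"
```

```text
clock 4.57 pos [ 518.8 -159.   214.7] rot [-3.1413e+00  4.0000e-04  1.3477e+00] open 0.00 F [ 0.7  0.1 -0.4]
shift cm [-9.71  2.84  1.48] rotvec(tool) [-0.     0.     0.004] dist mm 102
```

Request:
arm_command --plan '[{"translation": [-3, 0.9, 0.5], "twist": 0, "gripper": 0}, {"translation": [-6, 1.8, 1], "twist": 0, "gripper": 0}, {"translation": [-9, 2.6, 1.4], "twist": 0, "gripper": 0}, {"translation": [-9.7, 2.8, 1.5], "twist": 0, "gripper": 0}, {"translation": [-9.7, 2.8, 1.5], "twist": 0, "gripper": 0}]'

```text
clock: 4.98
eef_pos: [523.9, -261.6, 198.1]
tcp_rot: [-3.139, 0.0, 1.345]
contact_force: [0.0, 0.6, 0.6]
opening: 0.002
```

```bash
python3 -c "
from h import *
import pickle
m=camera_model('wrist');f=grab_frame('wrist');cv2.imwrite('pics/g.png',f);pickle.dump(m,open('c.pkl','wb'))
print(proj(m,[[508,-327,74],[526,-250.5,70],[543.5,-173,80]]))
"
```

```text
[[197.81145413 198.70098221]
 [297.58025978 197.70609732]
 [400.78381025 201.09653274]]
```

View pics/g.png

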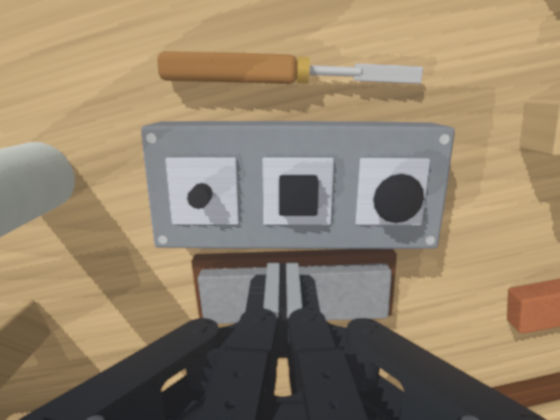

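From left to right: pin (200,196), key (299,195), mushroom (398,198). I'll measure them.

```bash
python3 -c "
from h import *
import pickle
np.set_printoptions(precision=1,suppress=True)
m=pickle.load(open('c.pkl','rb'));f=cv2.imread('pics/g.png');g=f.max(2)
print(g[196,185:215]); 
mask=(g<70).astype(np.uint8);mask[235:]=0
n,l,st,c=cv2.connectedComponentsWithStats(mask)
for i in range(1,n):
  if 200<st[i,4]<4000: print(st[i],c[i],[onz(m,[c[i]],z)[0] for z in(70,74,80)])
print('plates',onz(m,[(203,191),(298,191),(393,192)],54))
print('screws',onz(m,[(151,138),(444,139),(162,240),(430,240)],50),onz(m,[(151,138),(444,139),(162,240),(430,240)],50).mean(0))
shift([508,-327,100],1.344)
"
```

```text
[196 178 138  90  68  64  64  64  65  64  64  63  64  64  64  63  64  64
  63  65  64  62  61  57  57  61  83 113 134 143]
[ 375  175   48   47 1730] [398.5 198.2] [array([ 544.5, -171.8,   70. ]), array([ 543. , -172.9,   74. ]), array([ 540.8, -174.5,   80. ])]
[ 280  176   38   39 1408] [298.4 195. ] [array([ 524. , -249.4,   70. ]), array([ 522.8, -249.3,   74. ]), array([ 521.1, -249.2,   80. ])]
[189 185  23  22 369] [199.8 195.5] [array([ 506.8, -325.9,   70. ]), array([ 505.9, -324.7,   74. ]), array([ 504.5, -322.9,   80. ])]
plates [[ 507.3 -326.9   54. ]
 [ 525.2 -249.3   54. ]
 [ 543.9 -171.4   54. ]]
screws [[ 455.4 -356.8   50. ]
 [ 509.7 -122.9   50. ]
 [ 543.4 -377.5   50. ]
 [ 597.3 -143.1   50. ]] [ 526.4 -250.1   50. ]
clock 5.03 pos [ 523.9 -260.1  198.4] rot [-3.1 -0.   1.3] open 0.00 F [ 0.3 -0.1  0. ]
shift cm [-6.9 -0.   9.8] rotvec(tool) [-0. -0.  0.] dist mm 120
```

Request:
arm_command --plan '[{"translation": [-3.4, 0, 1], "twist": 0, "gripper": 0}, {"translation": [-6, 0, 3.5], "twist": 0, "gripper": 0}, {"translation": [-6.9, 0, 7], "twist": 0, "gripper": 0}, {"translation": [-6.9, 0, 10.2], "twist": 0, "gripper": 0}, {"translation": [-6.9, 0, 11.2], "twist": 0, "gripper": 0}]'

```text
clock: 5.45
eef_pos: [505.7, -324.6, 82.0]
tcp_rot: [-3.133, -0.003, 1.346]
contact_force: [-0.7, 0.5, -0.0]
opening: 0.001
```

```bash
python3 -c "
from h import *
shift([507.5,-326.5,65],1.344)
f=grab_frame('wrist');cv2.imwrite('pics/i.png',f)"
```

```text
clock 5.45 pos [ 505.7 -324.6   82. ] rot [-3.1328e+00 -3.0000e-03  1.3457e+00] open 0.00 F [-0.7  0.5 -0. ]
shift cm [-0.14  0.24  1.7 ] rotvec(tool) [-0.009 -0.003  0.002] dist mm 17
```

View pics/i.png

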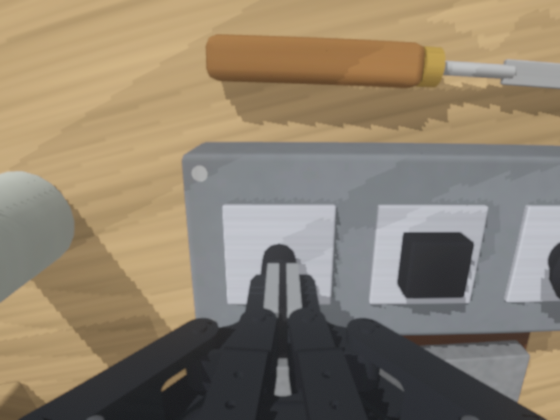

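Tip is over the pin (its near rim shows at 278,252). Pressing.

Request:
arm_command --plan '[{"translation": [-0.1, 0.1, 0.5], "twist": 0, "gripper": 0}, {"translation": [-0.1, 0.1, 0.8], "twist": 0, "gripper": 0}, {"translation": [-0.1, 0.1, 1.1], "twist": 0, "gripper": 0}, {"translation": [-0.1, 0.1, 1.4], "twist": 0, "gripper": 0}, {"translation": [-0.1, 0.1, 1.7], "twist": 0, "gripper": 0}]'

```text
clock: 5.92
eef_pos: [507.3, -325.5, 66.2]
tcp_rot: [-3.134, -0.003, 1.347]
contact_force: [0.2, 2.2, 2.5]
opening: -0.001
```

Request:
arm_command --plan '[{"translation": [0, 0, 0.1], "twist": 0, "gripper": 0}, {"translation": [0, 0, 0.15], "twist": 0, "gripper": 0}, {"translation": [0, 0, 0.2], "twist": 0, "gripper": 0}, {"translation": [0, 0, 0.25], "twist": 0, "gripper": 0}, {"translation": [0, 0, 0.25], "twist": 0, "gripper": 0}]'

```text
clock: 6.33
eef_pos: [507.8, -325.7, 64.9]
tcp_rot: [-3.135, -0.003, 1.346]
contact_force: [-1.5, 2.3, 10.8]
opening: 0.001
```

Request:
arm_command --plan '[{"translation": [0, 0, 0.1], "twist": 0, "gripper": 0}, {"translation": [0, 0, 0.15], "twist": 0, "gripper": 0}, {"translation": [0, 0, 0.15], "twist": 0, "gripper": 0}, {"translation": [0, 0, 0.15], "twist": 0, "gripper": 0}, {"translation": [0, 0, 0.15], "twist": 0, "gripper": 0}]'

```text
clock: 6.75
eef_pos: [507.8, -325.7, 64.8]
tcp_rot: [-3.136, -0.003, 1.346]
contact_force: [-2.4, 3.7, 13.8]
opening: -0.0
```

Request:
arm_command --plan '[{"translation": [0, 0, -0.6], "twist": 0, "gripper": 0}, {"translation": [0, 0, -1.5], "twist": 0, "gripper": 0}, {"translation": [2, -1, -3], "twist": 0, "gripper": 0}, {"translation": [5, -2, -4], "twist": 0, "gripper": 0}, {"translation": [7.8, -2, -4], "twist": 0, "gripper": 0}]'

```text
clock: 7.17
eef_pos: [505.6, -245.2, 107.3]
tcp_rot: [-3.137, -0.002, 1.344]
contact_force: [0.4, -0.1, -0.3]
opening: 0.001
```

```bash
python3 -c "
from h import *
np.set_printoptions(precision=1,suppress=True)
shift([525.5,-250,80],1.344)
m=camera_model('wrist');f=grab_frame('wrist');cv2.imwrite('pics/j.png',f)
print(proj(m,[[507.5,-326.5,74],[507.5,-326.5,65],[525.5,-250,70],[543.5,-173,80]]))"
```

```text
clock 7.17 pos [ 505.6 -245.2  107.3] rot [-3.1 -0.   1.3] open 0.00 F [ 0.4 -0.1 -0.3]
shift cm [-0.   2.1  2.7] rotvec(tool) [-0. -0.  0.] dist mm 34
[[144.5 280.6]
 [150.  272.9]
 [283.4 278.1]
 [426.7 286.6]]
```

View pics/j.png

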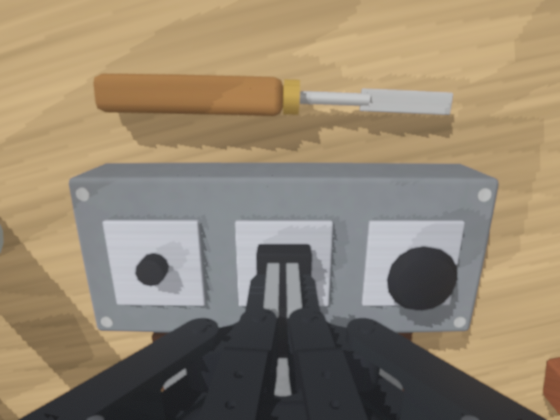

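The pin is now low: its top shows at (151,269), and home is predicted at (150,273). The key sits under the tip's column (284). Move over it and press.

Request:
arm_command --plan '[{"translation": [0, 1.1, 0.5], "twist": 0, "gripper": 0}, {"translation": [0, 2.1, 1.2], "twist": 0, "gripper": 0}, {"translation": [0, 2.1, 2], "twist": 0, "gripper": 0}, {"translation": [0, 2.1, 2.4], "twist": 0, "gripper": 0}, {"translation": [0, 2.1, 2.7], "twist": 0, "gripper": 0}]'

```text
clock: 7.63
eef_pos: [526.0, -245.9, 77.9]
tcp_rot: [-3.134, -0.004, 1.345]
contact_force: [-0.9, 0.4, -0.3]
opening: 0.001
```

```bash
python3 -c "
from h import *
shift([525.5,-250,63],1.344)"
```

```text
clock 7.63 pos [ 526.  -245.9   77.9] rot [-3.1343 -0.0044  1.3447] open 0.00 F [-0.9  0.4 -0.3]
shift cm [-0.41  0.06  1.48] rotvec(tool) [-0.007 -0.004  0.001] dist mm 15
```

Request:
arm_command --plan '[{"translation": [-0.3, 0, 0.4], "twist": 0, "gripper": 0}, {"translation": [-0.4, 0, 0.8], "twist": 0, "gripper": 0}, {"translation": [-0.4, 0, 1.1], "twist": 0, "gripper": 0}, {"translation": [-0.4, 0, 1.35], "twist": 0, "gripper": 0}, {"translation": [-0.4, 0, 1.6], "twist": 0, "gripper": 0}]'

```text
clock: 8.05
eef_pos: [524.7, -250.3, 63.2]
tcp_rot: [-3.134, -0.004, 1.345]
contact_force: [-13.1, 1.6, 47.1]
opening: -0.003
```

Request:
arm_command --plan '[{"translation": [0, 0, 0.1], "twist": 0, "gripper": 0}, {"translation": [0, 0, 0.15], "twist": 0, "gripper": 0}, {"translation": [0, 0, 0.2], "twist": 0, "gripper": 0}, {"translation": [0, 0, 0.25], "twist": 0, "gripper": 0}, {"translation": [0, 0, 0.25], "twist": 0, "gripper": 0}]'

```text
clock: 8.47
eef_pos: [524.6, -250.4, 63.5]
tcp_rot: [-3.134, -0.004, 1.345]
contact_force: [-10.5, 4.2, 32.5]
opening: 0.001
```

Force jumped higher than I wanted (47 N at the fingertips). Easing off a little while keeping the key on its stop.

Request:
arm_command --plan '[{"translation": [0, 0, 0.15], "twist": 0, "gripper": 0}, {"translation": [0, 0, 0.15], "twist": 0, "gripper": 0}, {"translation": [0, 0, 0.15], "twist": 0, "gripper": 0}, {"translation": [0, 0, 0.15], "twist": 0, "gripper": 0}, {"translation": [0, 0, 0.15], "twist": 0, "gripper": 0}]'

```text
clock: 8.88
eef_pos: [524.6, -250.4, 63.8]
tcp_rot: [-3.134, -0.004, 1.345]
contact_force: [-6.2, 3.0, 20.0]
opening: -0.001
```

Request:
arm_command --plan '[{"translation": [0, 0, 0.15], "twist": 0, "gripper": 0}, {"translation": [0, 0, 0.15], "twist": 0, "gripper": 0}, {"translation": [0, 0, 0.15], "twist": 0, "gripper": 0}, {"translation": [0, 0, 0.15], "twist": 0, "gripper": 0}, {"translation": [0, 0, 0.15], "twist": 0, "gripper": 0}]'

```text
clock: 9.3
eef_pos: [524.6, -250.4, 63.8]
tcp_rot: [-3.135, -0.004, 1.344]
contact_force: [-5.3, 1.6, 18.5]
opening: 0.003
```

Request:
arm_command --plan '[{"translation": [0, 0, 0.15], "twist": 0, "gripper": 0}, {"translation": [0, 0, 0.15], "twist": 0, "gripper": 0}, {"translation": [0, 0, 0.15], "twist": 0, "gripper": 0}, {"translation": [0, 0, 0.15], "twist": 0, "gripper": 0}, {"translation": [0, 0, 0.15], "twist": 0, "gripper": 0}]'

```text
clock: 9.72
eef_pos: [524.6, -250.3, 63.8]
tcp_rot: [-3.135, -0.004, 1.344]
contact_force: [-5.8, 2.4, 17.3]
opening: -0.001
```

Request:
arm_command --plan '[{"translation": [0, 0, 0.15], "twist": 0, "gripper": 0}, {"translation": [0, 0, 0.15], "twist": 0, "gripper": 0}, {"translation": [0, 0, 0.15], "twist": 0, "gripper": 0}, {"translation": [0, 0, 0.15], "twist": 0, "gripper": 0}, {"translation": [0, 0, 0.15], "twist": 0, "gripper": 0}]'

```text
clock: 10.13
eef_pos: [524.5, -250.3, 63.8]
tcp_rot: [-3.135, -0.004, 1.344]
contact_force: [-4.8, 2.1, 17.4]
opening: -0.001
```

Request:
arm_command --plan '[{"translation": [0, 0, 0.15], "twist": 0, "gripper": 0}, {"translation": [0, 0, 0.15], "twist": 0, "gripper": 0}, {"translation": [0, 0, 0.15], "twist": 0, "gripper": 0}, {"translation": [0, 0, 0.15], "twist": 0, "gripper": 0}, {"translation": [0, 0, 0.15], "twist": 0, "gripper": 0}]'

```text
clock: 10.55
eef_pos: [524.6, -250.3, 63.8]
tcp_rot: [-3.136, -0.004, 1.344]
contact_force: [-6.8, 1.9, 17.5]
opening: 0.001
```

Held about 2.5 s. Releasing and lifting clear.

Request:
arm_command --plan '[{"translation": [0, 0, -0.5], "twist": 0, "gripper": 0}, {"translation": [0, 0, -1.5], "twist": 0, "gripper": 0}, {"translation": [0, -1, -4], "twist": 0, "gripper": 0}, {"translation": [0, -2.5, -7.5], "twist": 0, "gripper": 0}, {"translation": [0, -4, -11], "twist": 0, "gripper": 0}]'

```text
clock: 10.97
eef_pos: [485.2, -241.5, 174.8]
tcp_rot: [-3.134, -0.004, 1.344]
contact_force: [0.3, -0.7, 0.9]
opening: -0.0
```

```bash
python3 -c "
from h import *
np.set_printoptions(precision=1,suppress=True)
s=sense();print(s['clock'],s['eef_pos'],s['contact_force'],s['opening'])
m=camera_model('wrist');f=grab_frame('wrist');S=grab_frame('scene')
print(proj(m,[[507.5,-326.5,74],[507.5,-326.5,65],[525.5,-250,70],[525.5,-250,64],[543.5,-173,80]]))
cv2.imwrite('pics/k.png',f);cv2.imwrite('pics/l.png',S)
o=cv2.imread('pics/a_scene.png');d=cv2.absdiff(o,S).max(2)
cv2.imwrite('pics/m.png',np.hstack([cv2.resize(S[120:300,150:450],(400,240),interpolation=cv2.INTER_CUBIC),cv2.resize(cv2.cvtColor(d,8)[120:300,150:450],(400,240))]))
"
```

```text
10.9667 [ 485.2 -241.5  174.8] [ 0.3 -0.7  0.9] -0.00013781172090445142
[[180.7 260.7]
 [183.7 255.5]
 [283.7 258.8]
 [283.6 255.4]
 [389.4 264.6]]
```

View pics/k.png

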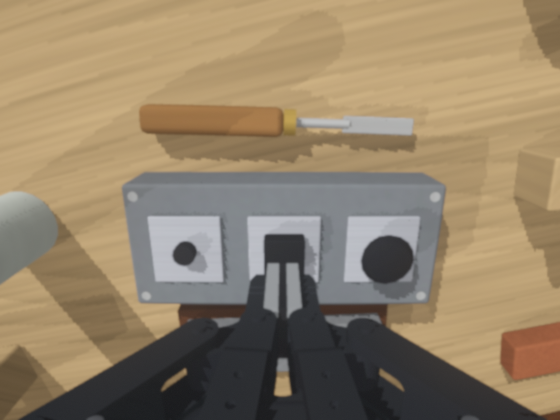

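View pics/m.png

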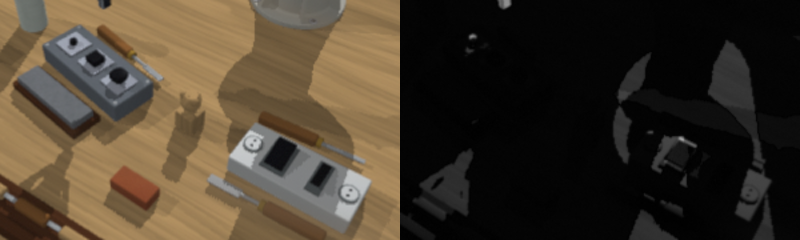

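The differences from the start picture are the wide rocker and the pin, plus moving shadows and the arm. The key is back up, and nothing else has moved. Handing in.

```bash
python3 -c "
from rig import *
print(job.sign_off(), sense()['contact_force'], sense()['clock'])"
```

```text
the job is handed in; nothing more can be done
the job is handed in; nothing more can be done
```

The honing machine's restart sequence is done and handed in at about 11 s on the robot's clock. All presses were made with the shut fingertips, in the order asked.

| Step | What I did | Check |
|---|---|---|
| Wide rocker | Pressed the far half down to its stop, about 22 N | Its edges in the wrist picture match fully on; the narrow rocker still matches off |
| Reset pin | Pushed home, about 14 N with the tip at z = 64.8 mm (home is 65) | The picture agrees with home |
| Start key | Held on its stop for about 2.5 s (tip at 63.2–63.8 mm; fully down is 64), then released | The key looks up again in the last pictures |

- **Last check:** comparing the scene camera's first and last pictures, only the rocker, the pin, the arm and shadows changed. The stop button and the tools in that view show no change. The tool force was about zero after lifting off.
- **What went less well:** the first push on the start key was harder than I wanted, reading about 47 N at the fingertips, and I eased it to about 17–20 N. That is well under the 120 N wrist limit. It is over the 40 N figure, but that is for the arm or gripper body, and only the fingertips were touching.
- **Not confirmed:** my last script tried to read the force after hand-in, but the rig only answered that the job was handed in. I have no reading from that final second.

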